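Thread a coated stirrer shaft through guide and gland and hold it

ROBOT

A 6-joint arm with a two-finger parallel gripper is mounted at the origin on a cart in front of the work surface, level with it; the furniture and walls round the work are solid. World frame = base frame: x ahead of the robot, y to its left, z up, the work surface at z = 0. Lengths are in mm, angles in rad, forces in N, time in s.
With the tool pointing down it reaches from about 350 to 725 mm from the base axis. Payload 4.3 kg.
Tool frame: the origin (TCP) lies at the very end of the fingers, on their centre line; the grasp point (between the pads) lies 19 mm behind it (manip.grip_point_offset is the z of the grasp point in the tool frame, in mm); z points along the fingers, y is the line along which they close (so a half turn about z gives the same grasp; the last joint's range is limited). The gripper opens to 85 mm and grips with 20 to 120 N. Pads are 22 mm wide; open, the fingers measure 114 mm over their backs; the gripper's body (76 mm by 85 mm) begins 54 mm behind the grasp point. The pads swing forward as they close: fully open they stand 13 mm farther back than shut.
Start: joints at [1.157, 0.377, 0.081, 1.274, 0, 1.46], TCP at [172.017, 548.705, 231.329] pointing down, gripper open.
Joint ranges: [-2.72, 2.72], [-0.84, 1.66], [-1.02, 1.22], [-1.77, 2.12], [-1.37, 1.28], [-3.14, 3.14]. Speed limits (rad/s): [2.57, 2.57, 3.14, 3.14, 3.14, 3.14].

INTERFACE

Orientations are given as a unit quaternion [x, y, z, w].
In Python, from station import manip, optics gives the robot as it stands.
- The arm moves only by the shell command python3 -m crank 'ROWS' [FORCE]. ROWS is a JSON object of lists of equal length, an entry for each row: "slide": the shift along the tool's x, y, z each as a share of 0.12 m, from -1 to 1, a list of three; "spin": the turn about the tool's z as a share of 90 degrees, from -1 to 1; "fingers": the opening, from -1 (shut) to 1 (fully open). A call has 1 to 5 rows; each row shifts and turns the commanded pose from where the row before left it, along the tool's axes as they then stand; what a row does not reach is not made up. A row lasts 1/12 s, in which the tool goes at most 41.7 mm and 7.16 degrees, less where a joint would pass 70% of its speed; a pose out of reach is approached as far as the arm can. A call with a number of a shift or a turn outside -1 to 1 is refused whole. A call with a gripper value outside its range is refused whole. The fingers move at their own pace and stop on an object; FORCE is the grip in N (left out, the last holds). Time passes only in rows, so rows that do not move let the fingers close. It gives the time, the measured TCP pose, the force, the opening and the grip force at its end, in the units of the state.
- manip.get_state(): the state, without advancing time (a new reading comes with each control period).
- optics.grab_frame(name): name is "scene" or "top"; returns a dict with "pixels" (480x640x3 uint8, red, green, blue), "camera_matrix" (3x3 intrinsics, pixels), "rvec" (rotation vector, rad) and "tvec" (3), from world to camera coordinates, as OpenCV has them. Camera axes: x right, y down, z forward; pixel columns grow to the right and rows downward; lengths in mm; the calibration is good to about 2 mm. A picture is of the moment at which its call begins. There is no depth.
- manip.hand_in(): hands the job in; it is judged then, once.
Trained networks look in a picture, given as the dict that the camera call returned (one of the last four; its "shot" number tells which), for a name from the list of things; names that differ only in an ending like _2 or _b are one class to them, and where a whole thing is asked for, a point or a joint stands for the part that bears it (a point fixed in the world has none). Each returns a list of dicts, best first, with "p" (0 to 1); they miss things now and then, are a little off and sometimes report something else, mostly with a low value. They report only what shows in the picture. A call takes as long as a camera call. They do not tell look-alikes from the thing itself.
- optics.search_frame(query, picture): "extent" ([left, top, right, bottom] in pixels, round what is visible of it).
- optics.masks_of(query, picture): "mask" (480x640 bool, what is visible of it) and "extent" ([left, top, right, bottom] in pixels, round what is visible of it).
The state is a dict: "time_s": time; "joint_positions": joint angles; "qvel": joint speeds; "effort": joint torques, N m; "position": TCP position; "ee_rot": TCP orientation; "wrist_force": force on the tool from outside, world axes, zero at the start; "wrist_torque": the same for the moment, N m; "finger_gap": finger opening in mm; "gripper_force": force on a finger pad.
Only numpy, scipy, OpenCV 4.12 (cv2) and the standard library are available. Lean on these libraries where they do the work, as an engineer would, in place of code of your own. Each camera call takes 0.05 s, during which the arm holds its last target. There are 200 camera calls.

TASK

Take the white coated stirrer shaft with the orange hub out of the rack, bring it over the small bench reactor and thread it from above down through the shaft guide and then on through the gland in the vessel lid. Finish while still holding it there, upright in both bushings and hanging from the gripper with its tip about 15 mm above the vessel floor, so that a colleague can couple the drive to it. The coating marks easily: hold the shaft with a grip of no more than 45 N, never press it against the reactor or the rack with more than 15 N, and leave the other shafts, the flask and the jar where they are.

Things in the scene. Friction and masses are not known exactly. Their poses are not given: they have to be found in the camera images.
- coated_shaft: the shaft to fit: white 10 mm round rod, 182 mm long with hub and stub, about 70 g. Origin at the centre of its lower tip, z along it towards the hub (up while it stands in the rack). Tip chamfered over 3 mm. Round about z: its yaw means nothing
- coated_shaft_hub (a point): middle of the shaft's orange cylindrical hub, the place to grip: 20 mm diameter, 32 mm long, 156 mm above the tip (hub from 140 to 172 mm); above it an 8 mm steel stub to 182 mm
- reactor: the bench reactor, fixed: grey base plate 163 x 110 x 10 mm, post, glass vessel with steel lid, above it the shaft guide on an arm from the post. Origin on the bench under the common vertical axis of guide and gland, z up. The 12 mm post stands 82 mm from that axis along +x; a clamp screw sticks out 35 mm from it to +y at 134 mm height. Nothing is higher than the post, 166 mm
- guide_mouth (a point): centre of the upper rim of the shaft guide, the upper white bushing, 146 mm above the bench. The bushing is 20 mm tall (126 to 146 mm) and 32 mm wide: a cone mouth 24 mm wide narrows over the top 7 mm to a plain bore of 13 mm
- gland_mouth (a point): centre of the upper rim of the gland, the lower white bushing in the vessel lid, 82 mm above the bench, straight below the guide. Same bushing: 62 to 82 mm, cone mouth 24 mm, bore 13 mm
- vessel_floor (a point): centre of the inner floor of the glass vessel, 15 mm above the bench on the same axis. The vessel is 78 mm wide inside and can be seen through; the gland's lower end is 47 mm above this floor
- rack: blue two-tier shaft rack, fixed, 56 x 150 x 60 mm. Origin under its centre, y along the row of three 13 mm holes at y = -50, 0 and 50 mm. A shaft stands in it with its tip 6 mm above the bench, in a pocket 8 mm deep, and passes the upper plate at 52 to 60 mm. Hubs are 50 mm apart: close the fingers across the row, along the rack's x. Lift a shaft by 60 mm to clear it
- plain_shaft: a shorter shaft in the rack, 142 mm long, dark bare steel with a black hub, its top 148 mm above the bench; not to be moved. Origin at its lower tip, z up
- grey_shaft: a shorter shaft in the rack, 142 mm long, dark bare steel with a light grey hub, its top 148 mm above the bench; not to be moved. Origin at its lower tip, z up
- flask: stoppered conical glass flask, 64 mm wide, 106 mm tall, at the front of the bench, left; origin at the centre of its underside; not to be moved
- jar: small jar with brown contents and blue screw cap, 40 mm wide, 55 mm tall, at the front of the bench, right of the rack; origin at the centre of its underside; not to be moved
Not all that is in view belongs to the job. Leave any green look-alike of the coated_shaft alone.

How it is judged (in metres and radians):
On the way, in this order (a step that is already met when the one before it is completed fails the run):
1. the shaft is held by the fingers and lifted clear of the rack (height (world z) of coated_shaft above 0.08 m and contact force between the fingers and coated_shaft above 1 N), for 0.2 s.
2. its tip has come down through the guide, the upper bushing, and stands over the gland (z of coated_shaft in the frame of guide_mouth below -0.022 m and horizontal distance between coated_shaft and guide_mouth below 0.008 m and z of coated_shaft in the frame of gland_mouth above -0.018 m), for 0.05 s.
At the end, for the whole second after the job is handed in: The fingers still hold the shaft (over 2 N), at rest (under 10 mm/s) and within 4 degrees of upright, passing through guide and gland: tip 7 to 25 mm above the vessel floor and within 5 mm of the bushings' axis; so neither floor nor guide carries it (horizontal distance between coated_shaft and gland_mouth below 0.005 m and z of coated_shaft in the frame of vessel_floor between 0.007 and 0.025 m and angle between the z axis of coated_shaft and the z axis of reactor, either way round below 0.07 rad and contact force between the fingers and coated_shaft above 2 N and linear speed of coated_shaft below 0.01 m/s); the arm keeps its last pose, push and grip.
It fails at once if the coated shaft is squeezed by the two fingers with more than 100 N in sum (50 N each; 45 N asked) (contact force between the fingers and coated_shaft above 100 N).
It fails at once if the coated shaft is pressed against the reactor or the rack with more than 15 N (contact force between coated_shaft and reactor above 15 N or contact force between coated_shaft and rack above 15 N).
It fails at once if another shaft, the flask or the jar is moved by more than 20 mm (distance of any of plain_shaft, grey_shaft, flask, jar from where it was at the start of the episode above 0.02 m).
It also fails if it takes over 56 s, if anything falls off the work surface, if the arm or the gripper's body presses on something with over 40 N, if the wrist force passes 120 N, or if a joint passes its speed limit or range.

## Working session

There is one attempt and no reset: what is moved stays moved. The work goes in short steps, Python scripts to look and compute and a shell command to move; the robot and the scene stay as the last step left them, time stands still between calls to the robot, and variables do not carry over. Pictures are saved under pics/ and viewed, at most 10 in all, crops included, and the job is handed in when it is done.

```bash
mkdir -p pics; ls
cat > h.py <<'E'
import numpy as np, cv2
from station import manip, optics
def P(f):
    R,_=cv2.Rodrigues(np.array(f["rvec"],float)); return np.array(f["camera_matrix"],float),R,np.array(f["tvec"],float).reshape(3)
def ray(f,uv):
    K,R,t=P(f); d=R.T@np.linalg.inv(K)@np.array([uv[0],uv[1],1.]); return -R.T@t,d/np.linalg.norm(d)
def proj(f,X):
    K,R,t=P(f); return cv2.projectPoints(np.array(X,float).reshape(-1,1,3),R,t,K,None)[0].reshape(-1,2)
def tri(obs):
    A=np.zeros((3,3));b=np.zeros(3)
    for f,uv in obs:
        c,d=ray(f,uv);M=np.eye(3)-np.outer(d,d);A+=M;b+=M@c
    X=np.linalg.solve(A,b); return X,[np.round(proj(f,X)[0]-uv,1) for f,uv in obs]
def atz(f,uv,z):
    c,d=ray(f,uv);return c+d*(z-c[2])/d[2]
def save(f,n,crop=None,s=1):
    im=f["pixels"][...,::-1]
    if crop: im=im[crop[1]:crop[3],crop[0]:crop[2]]
    cv2.imwrite(n,cv2.resize(im,None,fx=s,fy=s,interpolation=cv2.INTER_CUBIC))
E
python3 - <<'E'
from h import *
print(manip.get_state(), manip.grip_point_offset)
for n in("scene","top"):
    f=optics.grab_frame(n); save(f,f"pics/{n}0.png"); c,_=ray(f,(0,0));print(n,c,f["camera_matrix"])
    for q in("coated_shaft","coated_shaft_hub","reactor","guide_mouth","gland_mouth","rack","plain_shaft","grey_shaft","flask","jar"):
        print(q,[(round(d["p"],2),[round(float(x)) for x in d["extent"]]) for d in optics.search_frame(q,f)[:4]])
E
```

```text
pics
{'time_s': 0.0, 'joint_positions': array([ 1.15667722e+00,  3.78133950e-01,  7.96376095e-02,  1.27440435e+00,
       -7.19358432e-06,  1.46054782e+00]), 'qvel': array([ 0.00048822,  0.0002468 , -0.00110596,  0.00038669, -0.00114787,
       -0.00027119]), 'effort': array([-1.09261644e-03, -4.63608706e+01,  2.69873142e+01,  2.08748138e-02,
       -1.64880385e-05, -2.38303222e-06]), 'position': array([171.75191203, 548.06321664, 230.32494955]), 'ee_rot': array([ 1.51351335e-01,  9.88479472e-01, -1.01715547e-03, -2.69241065e-04]), 'wrist_force': array([-0.46036954, -0.79181499, -0.2741105 ]), 'wrist_torque': array([ 0.00238342, -0.00703877,  0.0107233 ]), 'gripper_force': 0.0, 'finger_gap': 85.50395431680617} -18.700000000000003
scene [-432.30202997 -768.99669874  614.05645915] [[472.72286683   0.         316.09926856]
 [  0.         472.72286683 244.3947712 ]
 [  0.           0.           1.        ]]
coated_shaft [(0.95, [410, 267, 422, 339])]
coated_shaft_hub [(0.8, [414, 264, 421, 340]), (0.73, [372, 241, 379, 288])]
reactor [(0.74, [267, 206, 308, 276])]
guide_mouth [(0.71, [26
[... 319 characters left out ...]
8, [431, 324, 453, 357])]
top [ 195.61051306  -25.06897861 1280.26785928] [[506.22296687   0.         321.582586  ]
 [  0.         506.22296687 235.83123619]
 [  0.           0.           1.        ]]
coated_shaft [(0.65, [445, 246, 470, 265])]
coated_shaft_hub [(0.48, [448, 250, 475, 268])]
reactor [(0.86, [219, 184, 288, 254])]
guide_mouth [(0.66, [216, 181, 288, 254])]
gland_mouth [(0.32, [357, 232, 361, 242]), (0.17, [374, 231, 385, 244])]
rack [(0.98, [346, 231, 410, 258])]
plain_shaft [(0.75, [469, 257, 488, 276]), (0.44, [356, 234, 365, 245])]
grey_shaft [(0.42, [374, 230, 382, 246])]
flask [(0.72, [167, 243, 198, 270])]
jar [(0.66, [469, 258, 489, 276]), (0.64, [348, 231, 410, 257])]
```

View pics/scene0.png

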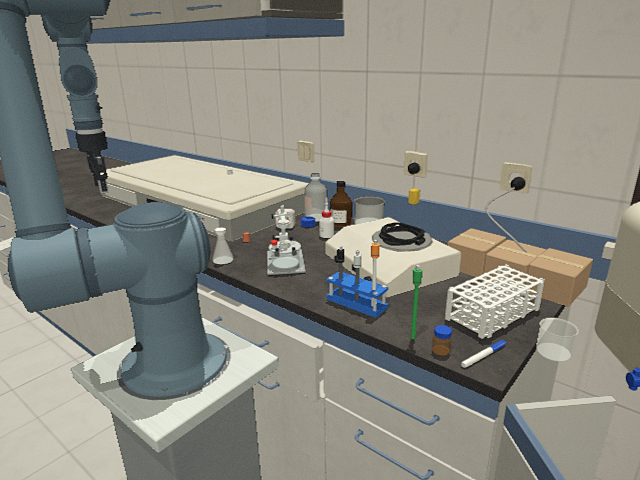

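View pics/top0.png

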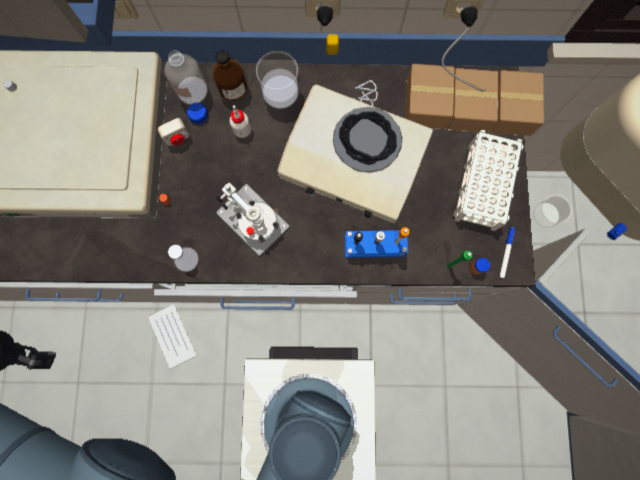

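Candidates: scene (375,247) / top (405,232) has an orange hub and white rod and stands in the rack. Scene (417,273) / top (467,256) is the green look-alike outside the rack. The first fits the description, so I'll confirm it in one enlarged crop, with both views side by side.

Run:
```python
from h import *
a=optics.grab_frame("scene");b=optics.grab_frame("top")
import pickle;pickle.dump((a,b),open("ab.pkl","wb"))
def c(f,x,y,w,h,s): return cv2.resize(f["pixels"][y:y+h,x:x+w,::-1],None,fx=s,fy=s,interpolation=cv2.INTER_CUBIC)
A=np.vstack([c(a,322,232,80,60,5),c(a,255,200,80,60,5)])
B=np.vstack([c(b,338,215,80,60,5),c(b,212,178,80,60,5)])
A=np.vstack([c(a,322,232,80,60,5)[:300],c(a,255,198,80,60,5)[:300]]);B=B[:600]
cv2.imwrite("pics/crop1.png",np.hstack([A,B]))
```

```text
(no output)
```

View pics/crop1.png

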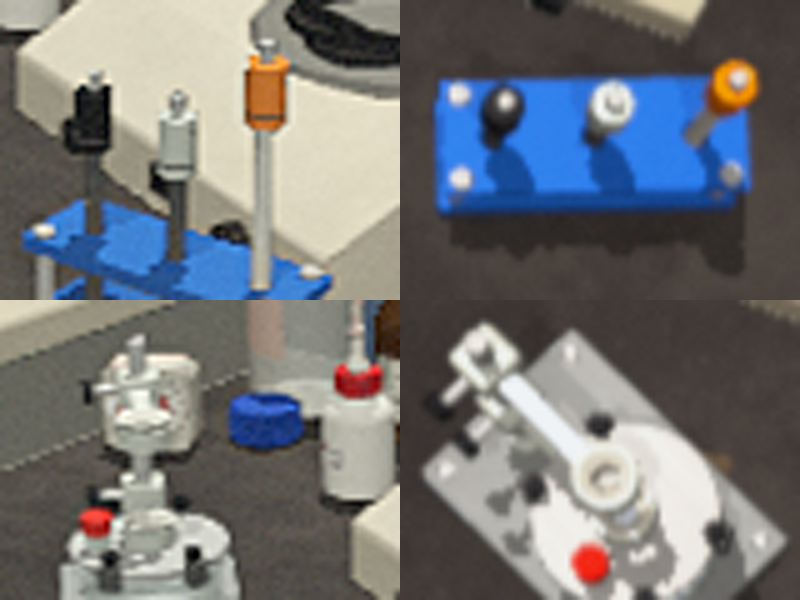

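The crop confirms it. The orange-hub white rod is the right-hand shaft in the rack, hub at scene ≈(375,250) and top ≈(404,231). The guide ring is at top ≈(252.5,213.3) and scene ≈(284,221).

```bash
cat > m.py <<'E'
from h import *
import pickle
a,b=pickle.load(open("ab.pkl","rb"))
def orange(f,box):
    h=cv2.cvtColor(f["pixels"],cv2.COLOR_RGB2HSV);m=cv2.inRange(h,(8,150,100),(20,255,255))
    k=np.zeros_like(m);x0,y0,x1,y1=box;k[y0:y1,x0:x1]=m[y0:y1,x0:x1]
    return cv2.minAreaRect(cv2.findNonZero(k)),np.argwhere(k)[:,::-1].mean(0)
E
python3 - <<'E'
from m import *
oa=orange(a,(355,225,395,275));ob=orange(b,(390,215,420,245));print(oa,ob)
X,e=tri([(a,oa[1]),(b,ob[1])]);print("hub tri",X,e)
print("hub from top at z=162..178",atz(b,ob[1],162),atz(b,ob[1],174), "scene z162",atz(a,oa[1],162))
# stub tops
s=lambda c,o:((c[0]+.5)/5-.5+o[0],(c[1]+.5)/5-.5+o[1])
print("stub",tri([(a,s((267,42),(322,232))),(b,s((339,78),(338,215)))]))
for n,u,v in(("grey",(178,95),(215,100)),("black",(96,75),(107,100))):
    print(n,tri([(a,s(u,(322,232))),(b,s(v,(338,215)))]))
for n,v,z in(("TL",(459,93),60),("TR",(736,88),60),("BL",(460,180),60),("BR",(731,174),60)):
    print("rack bolt",n,atz(b,s((v[0]-400,v[1]),(338,215)),z))
print("guide",tri([(a,s((144,118),(255,198))),(b,s((204,178),(212,178)))]))
print("guide top z146",atz(b,s((204,178),(212,178)),146), "scene",atz(a,s((144,118),(255,198)),146))
print("post top",tri([(a,s((137,42),(255,198))),(b,s((85,50),(212,178)))]),atz(b,s((85,50),(212,178)),166))
C=[atz(b,s((x-400,y-300),(212,178)),10) for x,y in((572,330),(425,468),(785,540))];print("base",C,[np.linalg.norm(C[0]-C[i]) for i in(1,2)])
E
```

```text
(((375.0, 250.0), (14.0, 8.0), 90.0), array([374.72277228, 249.92079208])) (((404.5, 232.0), (10.0, 9.0), 90.0), array([404.04225352, 231.83098592]))
hub tri [ 436.23102679 -213.09781544  160.47073847] [array([ 1. , -0.3]), array([-0.8,  0.7])]
hub from top at z=162..178 [ 437.46494452 -214.67818427  162.        ] [ 434.86963325 -212.64351033  174.        ] scene z162 [ 430.72325308 -213.98061223  162.        ]
stub (array([ 435.12407018, -212.65419414,  185.87657908]), [array([ 0.6, -0.1]), array([-0.5,  0.4])])
grey (array([ 433.35870231, -162.91870395,  145.86321119]), [array([ 0.3, -0.1]), array([-0.3,  0.2])])
black (array([ 433.08800771, -113.40697298,  143.7034494 ]), [array([ 0.4, -0.1]), array([-0.3,  0.3])])
rack bolt TL [454.65722078 -97.11680487  60.        ]
rack bolt TR [ 458.61344977 -233.82183149   60.        ]
rack bolt BL [411.13446573 -97.53505684  60.        ]
rack bolt BR [ 415.48882401 -230.34622253   60.        ]
guide (array([482.11290885, 132.36103079, 142.18736175]), [array([ 0., -0.]), array([-0.,  0.])])
guide top z146 [481.22718889 131.76641974 146.        ] scene [474.63632293 125.12982465 146.        ]
post top (array([536.18969137, 186.96011232, 162.95873309]), [array([ 0.3, -0. ]), array([-0.3,  0.3])]) [536.01329413 185.71147262 166.        ]
base [array([595.06169938, 170.25665366,  10.        ]), array([519.81065898, 243.25924495,  10.        ]), array([483.61186786,  56.31388955,  10.        ])] [np.float64(104.84320395671548), np.float64(159.38638096351414)]
```

```bash
python3 -m crank '{"slide":[[0,0,-0.05],[0,0,-0.05],[0,0,-0.05],[0,0,-0.05],[0,0,-0.05]],"spin":[0.0792,0.0792,0.0792,0.0792,0.0792],"fingers":[1,1,1,1,1]}' 30 | tail -c 600
python3 -m crank '{"slide":[[0,0,-0.05],[0,0,-0.05],[0,0,-0.05],[0,0,-0.05],[0,0,-0.05]],"spin":[0.0792,0.0792,0.0792,0.0792,0.0792],"fingers":[1,1,1,1,1]}'
python3 -m crank '{"slide":[[-0.25,0.19,0],[-0.25,0.19,0],[-0.25,0.19,0],[-0.25,0.19,0],[-0.25,0.19,0]],"spin":[0,0,0,0,0],"fingers":[1,1,1,1,1]}'
python3 -c "
from h import *
s=manip.get_state();print(s['joint_positions'],s['position'],s['ee_rot'])"
```

```text
time_s: 1.62
position: [172.0, 548.7, 261.6]
ee_rot: [0.449, 0.893, 0.0, -0.0]
wrist_force: [-0.1, 0.0, -0.2]
finger_gap: 85.4
gripper_force: 0.0
time_s: 2.03
position: [172.0, 548.7, 291.6]
ee_rot: [0.701, 0.713, 0.0, -0.0]
wrist_force: [0.3, 0.7, 0.1]
finger_gap: 85.7
gripper_force: 0.0
time_s: 2.45
position: [290.1, 400.0, 291.4]
ee_rot: [0.699, 0.715, 0.0, 0.0]
wrist_force: [0.9, 0.1, 0.4]
finger_gap: 85.5
gripper_force: 0.0
[ 8.14857682e-01  2.01212849e-01 -4.90494515e-03  1.36412503e+00
 -4.68509191e-05  2.36203299e+00] [290.11941754 399.99368384 291.42404611] [6.98706344e-01 7.15408532e-01 2.77120092e-04 1.85377051e-05]
```

```bash
python3 -m crank '{"slide":[[-0.25,0.19,0],[-0.25,0.19,0],[-0.25,0.19,0],[-0.25,0.19,0],[-0.25,0.19,0]],"spin":[0,0,0,0,0],"fingers":[1,1,1,1,1]}' | grep posi
python3 -m crank '{"slide":[[-0.3,0.01,0],[-0.3,0.01,0],[-0.3,0.01,0],[-0.3,0.01,0],[-0.3,0.01,0]],"spin":[0,0,0,0,0],"fingers":[1,1,1,1,1]}' | grep posi
python3 -m crank '{"slide":[[-0.3,0.01,0],[-0.3,0.01,0],[-0.3,0.01,0],[-0.3,0.01,0],[-0.3,0.01,0]],"spin":[0,0,0,0,0],"fingers":[1,1,1,1,1]}' | grep posi
python3 -m crank '{"slide":[[-0.3,0.01,0],[-0.3,0.01,0],[-0.25,0.01,0],[0,0,0],[0,0,0]],"spin":[0,0,0,0,0],"fingers":[1,1,1,1,1]}'
```

```text
position: [407.7, 252.4, 291.6]
position: [416.8, 72.5, 291.5]
position: [426.8, -107.4, 291.6]
time_s: 4.12
position: [432.9, -208.8, 291.0]
ee_rot: [0.7, 0.714, 0.0, -0.0]
wrist_force: [0.3, -0.4, 0.2]
finger_gap: 85.5
gripper_force: 0.0
```

```bash
python3 -m crank '{"slide":[[-0.017,0.012,0.25],[-0.017,0.012,0.25],[0,0,0.25],[0,0,0],[0,0,0]],"spin":[0,0,0,0,0],"fingers":[1,1,1,1,1]}'
python3 - <<'E'
from m import *
a=optics.grab_frame("scene");b=optics.grab_frame("top");pickle.dump((a,b),open("cd.pkl","wb"))
p=manip.get_state()["position"]
A=cv2.resize(a["pixels"][190:290,315:435,::-1],None,fx=5,fy=5,interpolation=cv2.INTER_CUBIC)
for z in(0,-15,-30): 
    for dx in(-42,0,42):
        u=proj(a,p+[dx,0,-z])[0]; cv2.circle(A,tuple(int(round(v)) for v in((u[0]+.5-315)*5-.5,(u[1]+.5-190)*5-.5)),2,(0,0,255),-1)
cv2.imwrite("pics/crop2.png",A)
E
```

```text
time_s: 4.53
position: [434.5, -209.4, 200.4]
ee_rot: [0.698, 0.716, -0.0, -0.002]
wrist_force: [-0.1, -0.3, 1.1]
finger_gap: 85.7
gripper_force: 0.0
```

View pics/crop2.png

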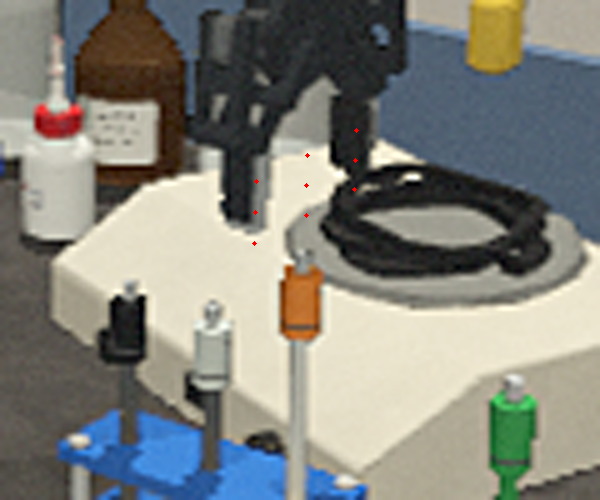

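The crop shows the open fingers at ≈(245,225) and (350,170), with the orange hub at ≈(301,300). The finger midpoint is about 1–2 px left of the hub, which agrees with the measured target (436,−213). I'll correct by that amount, descend and check.

```bash
python3 -m crank '{"slide":[[0,0,0],[0,0,0]],"spin":[0,0],"fingers":[1,1]}'
python3 -m crank '{"slide":[[-0.03,0.013,0],[0,0,0],[0,0,0]],"spin":[0,0,0],"fingers":[1,1,1]}'
python3 -c "
from m import *
c,b=pickle.load(open('cd.pkl','rb'));o=orange(c,(355,225,395,275));print(o)"
```

```text
time_s: 4.8
position: [437.4, -212.1, 203.4]
ee_rot: [0.699, 0.715, 0.0, 0.002]
wrist_force: [-0.6, 0.4, 0.3]
finger_gap: 85.3
gripper_force: 0.0
time_s: 5.05
position: [438.1, -215.6, 201.8]
ee_rot: [0.699, 0.715, 0.0, 0.001]
wrist_force: [-0.4, -0.0, 0.3]
finger_gap: 85.5
gripper_force: 0.0
(((374.5, 250.0), (14.0, 7.0), 90.0), array([374.63636364, 250.03030303]))
```

```bash
python3 -m crank '{"slide":[[0.022,-0.014,0],[0,0,0],[0,0,0]],"spin":[0,0,0],"fingers":[1,1,1]}' | grep posi
python3 -m crank '{"slide":[[0,0,0],[0,0,0]],"spin":[0,0],"fingers":[1,1]}' | grep posi
python3 -m crank '{"slide":[[0,0,0],[0,0,0]],"spin":[0,0],"fingers":[1,1]}' | grep posi
```

```text
position: [435.6, -212.3, 201.2]
position: [435.9, -212.4, 201.2]
position: [435.9, -212.5, 201.3]
```

```bash
python3 -m crank '{"slide":[[0,0,0.115],[0,0,0.115],[0,0,0.115],[0,0,0.115],[0,0,0]],"spin":[0,0,0,0,0],"fingers":[1,1,1,1,1]}' 20
python3 -m crank '{"slide":[[0,0,0],[0,0,0],[0,0,0],[0,0,0],[0,0,0]],"spin":[0,0,0,0,0],"fingers":[-0.1,-0.3,-0.35,-0.35,-0.35]}'
python3 - <<'E'
from m import *
a=optics.grab_frame("scene");b=optics.grab_frame("top");pickle.dump((a,b),open("cd.pkl","wb"))
A=cv2.resize(a["pixels"][215:275,340:410,::-1],None,fx=8,fy=8,interpolation=cv2.INTER_CUBIC)
cv2.imwrite("pics/crop3.png",A)
E
```

```text
time_s: 6.05
position: [434.2, -211.4, 143.6]
ee_rot: [0.699, 0.715, -0.0, -0.002]
wrist_force: [-0.5, 0.8, 0.2]
finger_gap: 85.7
gripper_force: 0.0
time_s: 6.47
position: [436.4, -212.8, 146.8]
ee_rot: [0.699, 0.715, 0.0, 0.001]
wrist_force: [0.5, -0.0, -0.4]
finger_gap: 28.3
gripper_force: 0.0
```

View pics/crop3.png

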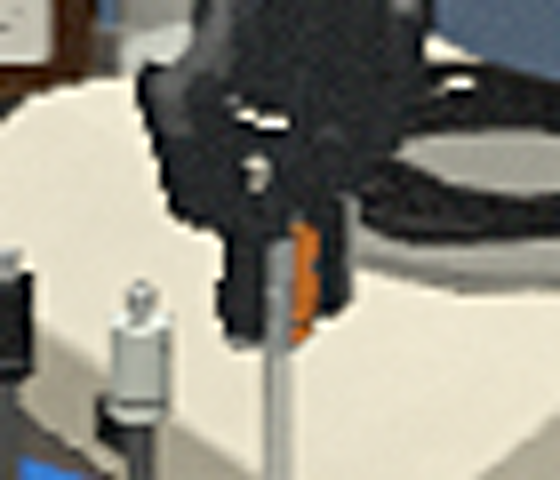

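The hub (≈(300,285) in the crop) is between the fingers and nothing has touched it yet. I'll close now.

```bash
python3 -m crank '{"slide":[[0,0,0],[0,0,0],[0,0,0]],"spin":[0,0,0],"fingers":[-0.42,-0.46,-0.5]}' 20
python3 -m crank '{"slide":[[0,0,0],[0,0,0],[0,0,0],[0,0,0]],"spin":[0,0,0,0],"fingers":[-0.55,-0.6,-0.7,-0.8]}' 20
python3 -m crank '{"slide":[[0,0,0],[0,0,0],[0,0,0],[0,0,0]],"spin":[0,0,0,0],"fingers":[-1,-1,-1,-1]}' 30
```

```text
time_s: 6.82
position: [435.9, -212.5, 146.1]
ee_rot: [0.699, 0.715, 0.0, -0.0]
wrist_force: [0.9, 0.2, 0.3]
finger_gap: 21.0
gripper_force: 0.0
time_s: 7.15
position: [435.8, -212.5, 146.2]
ee_rot: [0.699, 0.715, -0.0, -0.0]
wrist_force: [0.7, -0.1, 1.5]
finger_gap: 19.6
gripper_force: 20.2
time_s: 7.48
position: [435.9, -212.5, 146.2]
ee_rot: [0.699, 0.715, -0.0, 0.0]
wrist_force: [-0.6, 1.0, 2.4]
finger_gap: 19.0
gripper_force: 29.6
```

```bash
python3 -m crank '{"slide":[[0,0,-0.03],[0,0,-0.06],[0,0,-0.1],[0,0,-0.1],[0,0,-0.1]],"spin":[0,0,0,0,0],"fingers":[-1,-1,-1,-1,-1]}' 
python3 -m crank '{"slide":[[0,0,-0.12],[0,0,-0.15],[0,0,-0.15],[0,0,-0.15],[0,0,-0.15]],"spin":[0,0,0,0,0],"fingers":[-1,-1,-1,-1,-1]}' | grep -v ee
python3 -m crank '{"slide":[[0,0,-0.15],[0,0,-0.12],[0,0,-0.06],[0,0,-0.03],[0,0,0]],"spin":[0,0,0,0,0],"fingers":[-1,-1,-1,-1,-1]}'
python3 - <<'E'
from m import *
a=optics.grab_frame("scene");b=optics.grab_frame("top");pickle.dump((a,b),open("cd.pkl","wb"))
s=manip.get_state();print(s["position"],s["gripper_force"],s["joint_positions"])
A=cv2.resize(a["pixels"][130:280,320:440,::-1],None,fx=4,fy=4,interpolation=cv2.INTER_CUBIC)
cv2.imwrite("pics/crop4.png",A)
E
```

```text
time_s: 7.9
position: [435.9, -212.4, 193.7]
ee_rot: [0.699, 0.715, 0.0, -0.0]
wrist_force: [-0.4, 0.1, -0.8]
finger_gap: 19.4
gripper_force: 29.4
time_s: 8.32
position: [435.9, -212.3, 280.6]
wrist_force: [0.9, 0.3, -1.3]
finger_gap: 18.9
gripper_force: 29.4
time_s: 8.73
position: [436.2, -212.6, 323.0]
ee_rot: [0.699, 0.715, 0.0, 0.001]
wrist_force: [-1.0, -0.3, -0.9]
finger_gap: 19.2
gripper_force: 29.4
[ 435.6469479  -212.30467468  321.69340936] 29.40197467803955 [-5.84556534e-01  1.84355883e-01  5.16854250e-02  1.43940242e+00
  1.60727437e-04  9.63323128e-01]
```

View pics/crop4.png

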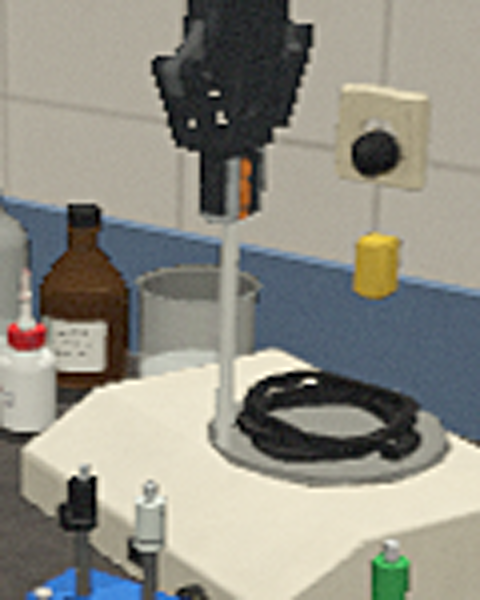

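The shaft is held and clear of the rack: rod top at crop ≈(231,220), tip at ≈(222,445). Next I'll compare its lean with a true vertical and measure the held tip.

Run:
```python
from m import *
a,b=pickle.load(open("cd.pkl","rb"))
p=np.array([435.8,-212.4,321.7])
for dz in(-4,-140.2): print(dz,proj(a,p+[0,0,dz])[0],(proj(a,p+[0,0,dz])[0]-[320,130])*4, proj(b,p+[0,0,dz])[0])
m=optics.masks_of("coated_shaft",a)
for d in m[:2]:
    k=d["mask"];print(d["p"],d["extent"])
# row-wise centre of bright thin rod against background, rows 190..240
g=a["pixels"].astype(int)
for r in range(188,244,5): print(r,g[r,370:386].min(1))
```

```text
-4 [377.25547507 185.25616532] [229.0219003  221.02466127] [415.96504026 215.98297815]
-140.2 [375.5790197  241.45897378] [222.31607881 445.83589512] [404.47766962 230.71293548]
0.72 [373.3, 177.4, 381.0, 240.7]
0.65 [411.4, 264.7, 423.4, 339.3]
188 [159 157 153 159 153 152 151 164 161 155 154 157 155 155 156 156]
193 [ 83  79  77  79  66 111 162 165 162 139  67  74  72  64  65  80]
198 [ 94  93  93  94 100 136 162 168 158 129 116 118 102  81  81  82]
203 [ 96  95  94  91 107 143 163 163 150 100  82 108 133 120  58  81]
208 [142 142 142 140 138 151 159 167 150 126 122 123 112 101  79  78]
213 [136 137 136 138 139 153 164 165 145 120 122 119 110  97  73  74]
218 [189 186 191 180 158 157 163 160 143 128 125 127 111 136 197 220]
223 [202 205 204 207 189 160 169 155 177 214 206 207 207 209 213 218]
228 [208 205 210 198 159 166 171 155 177 219 205 153  13  37  30  26]
233 [206 205 210 192 158 169 166 168 158 101  26  27  17  21  36  26]
238 [209 195 110 106 145 177 169 154 142 142 110  60  32  24  16  27]
243 [205 204 209 216 195 100 101 121 147 153 150 146 142 149 149 116]
```

```bash
python3 -m crank '{"slide":[[0.06,0.0094,0],[0.12,0.0188,0],[0.18,0.0283,0],[0.1945,0.0305,0],[0.1945,0.0305,0]],"spin":[0,0,0,0,0],"fingers":[-1,-1,-1,-1,-1]}' | grep posi
python3 -m crank '{"slide":[[0.1945,0.0305,0],[0.1945,0.0305,0],[0.1945,0.0305,0],[0.1945,0.0305,0],[0.1945,0.0305,0]],"spin":[0,0,0,0,0],"fingers":[-1,-1,-1,-1,-1]}' | grep posi
python3 -m crank '{"slide":[[0.1945,0.0305,0],[0.1945,0.0305,0],[0.1945,0.0305,0],[0.1945,0.0305,0],[0.18,0.0283,0]],"spin":[0,0,0,0,0],"fingers":[-1,-1,-1,-1,-1]}' | grep posi
python3 -m crank '{"slide":[[0.12,0.0188,0],[0.06,0.0094,0],[0,0,0],[0,0,0],[0,0,0]],"spin":[0,0,0,0,0],"fingers":[-1,-1,-1,-1,-1]}'
python3 - <<'E'
from m import *
a0,b0=pickle.load(open("ab.pkl","rb"))
a=optics.grab_frame("scene");b=optics.grab_frame("top");pickle.dump((a,b),open("cd.pkl","wb"))
p=manip.get_state()["position"];print(p)
def crop(f,x,y,w,h,s,pts):
    A=cv2.resize(f["pixels"][y:y+h,x:x+w,::-1],None,fx=s,fy=s,interpolation=cv2.INTER_CUBIC)
    for q,c in pts:
        t=np.linspace(0,2*np.pi,60); R=np.array(q[:3])+q[3]*np.c_[np.cos(t),np.sin(t),0*t]
        uv=(proj(f,R)+.5-[x,y])*s-.5; cv2.polylines(A,[np.round(uv).astype(int)],True,c,1)
    return A
G=(481.5,131.8)
rings=[((*G,146,12),(0,0,255)),((*G,146,16),(0,255,0)),((*G,82,16),(255,0,0))]
A=crop(a,245,150,80,120,5,rings+[((*p[:2],p[2]-140.2,5),(255,0,255))])
B=crop(b0,225,185,60,60,5,rings)
B=cv2.copyMakeBorder(B,0,300,0,0,cv2.BORDER_CONSTANT)
cv2.imwrite("pics/crop5.png",np.hstack([A,B]))
E
```

```text
position: [447.5, -120.9, 321.7]
position: [463.0, -3.5, 321.8]
position: [478.2, 111.9, 321.8]
time_s: 10.55
position: [481.6, 131.1, 322.3]
ee_rot: [0.699, 0.715, -0.0, -0.0]
wrist_force: [-0.6, 0.0, -1.1]
finger_gap: 19.1
gripper_force: 29.4
[481.72222369 130.92328093 322.49502017]
```

View pics/crop5.png

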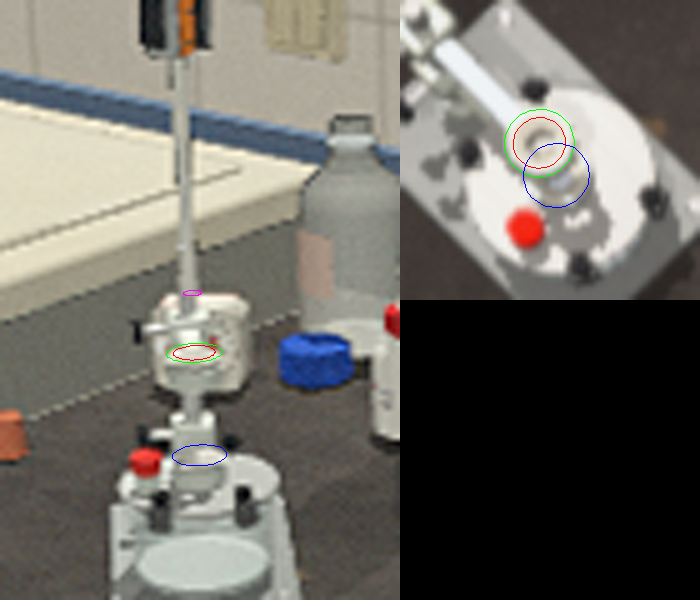

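Run:
```python
from m import *
a0,b0=pickle.load(open("ab.pkl","rb"))
def crop(f,x,y,w,h,s,pts):
    A=cv2.resize(f["pixels"][y:y+h,x:x+w,::-1],None,fx=s,fy=s,interpolation=cv2.INTER_CUBIC)
    for q,c in pts:
        t=np.linspace(0,2*np.pi,60); R=np.array(q[:3])+q[3]*np.c_[np.cos(t),np.sin(t),0*t]
        uv=(proj(f,R)+.5-[x,y])*s-.5; cv2.polylines(A,[np.round(uv).astype(int)],True,c,1)
    return A
G=(481.5,131.8)
r=[((*G,146,12),(0,0,255)),((*G,146,16),(0,255,0)),((*G,126,16),(0,255,255)),((*G,82,16),(255,0,0))]
f=lambda v:np.vstack([np.hstack([crop(a0,270,205,30,45,12,v)[:300]]),])
rows=[]
for v in([],r):
    rows.append(np.hstack([crop(a0,268,208,32,24,12,v),crop(b0,237,201,32,24,12,v)]))
cv2.imwrite("pics/crop6.png",np.vstack(rows))
```

```text
(no output)
```

View pics/crop6.png

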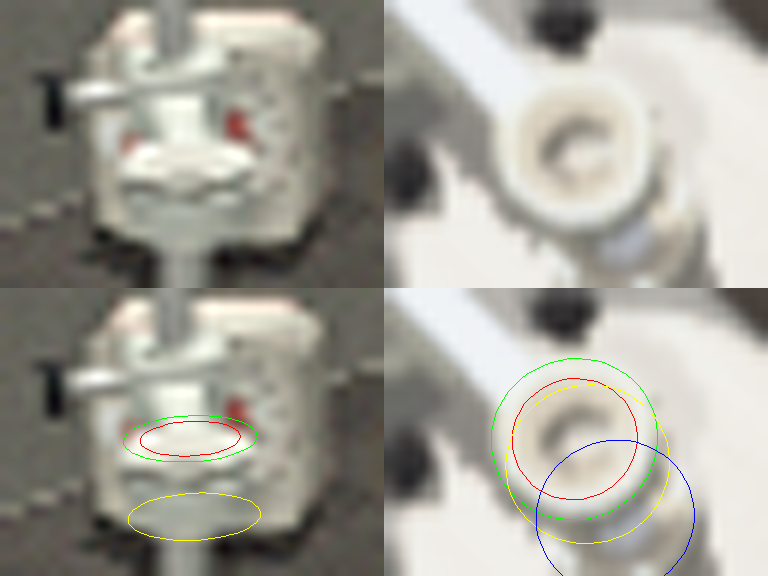

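The guide ring in the top view matches the overlay to about 0.2 px (centre ≈(252.0,213.6)). In the scene view it lies about 1 px lower. I'll calibrate this against the hub and held shaft, whose robot-frame position I know.

Run:
```python
from m import *
from scipy.optimize import least_squares
a0,b0=pickle.load(open("ab.pkl","rb"));a,b=pickle.load(open("cd.pkl","rb"))
print("hub scene resid",orange(a0,(355,225,395,275))[1]-proj(a0,[435.9,-212.5,162])[0], "top",orange(b0,(390,215,420,245))[1]-proj(b0,[435.9,-212.5,174])[0])
# held rod now: column centre by rows vs projected, using bright - neighbours
p=manip.get_state()["position"];print(p)
d=cv2.absdiff(a["pixels"],a0["pixels"]).sum(2).astype(int)
for r in(170,180,190,200,205,208,210,212,214): 
    z=np.linspace(p[2]-140,p[2]-5,400);L=proj(a,np.c_[np.full(400,p[0]),np.full(400,p[1]),z]);i=np.abs(L[:,1]-r).argmin()
    w=d[r,274:292];c=np.where(w>60)[0]+274
    print(r,round(L[i,0],1),c.tolist())
ga=np.array([268+(186+.5)/12-.5,208+(163+.5)/12-.5]);gb=np.array([237+(574-384+.5)/12-.5,201+(151+.5)/12-.5])
print(ga,gb,proj(a0,[481.5,131.8,146]),proj(b0,[481.5,131.8,146]))
for z in(142,144,146): print(z,atz(a0,ga,z),atz(b0,gb,z))
```

```text
hub scene resid [-0.68841254  0.85902897] top [0.07491063 0.45096378]
[481.72222369 130.92328093 322.49502017]
170 281.0 []
180 281.5 [280, 281, 282, 283]
190 282.1 [281, 282, 283]
200 282.6 [282, 283]
205 282.9 [280, 281, 283, 284]
208 283.0 [282, 283, 284]
210 283.0 []
212 283.0 []
214 283.0 []
[283.04166667 221.125     ] [252.375 213.125] [[283.36391026 220.05194504]] [[252.38982609 213.08513914]]
142 [482.22113447 134.038603   142.        ] [482.4127239  132.38398274 142.        ]
144 [478.34649979 130.21263988 144.        ] [481.90879645 132.10732912 144.        ]
146 [474.47186511 126.38667676 146.        ] [481.404869  131.8306755 146.       ]
```

```bash
python3 -m crank '{"slide":[[0.004,0.002,0.05],[0,0,0.1],[0,0,0.08],[0,0,0.04],[0,0,0]],"spin":[0,0,0,0,0],"fingers":[-1,-1,-1,-1,-1]}'
python3 -m crank '{"slide":[[0,0,0.02],[0,0,0.02],[0,0,0.02],[0,0,0.02],[0,0,0]],"spin":[0,0,0,0,0],"fingers":[-1,-1,-1,-1,-1]}'
python3 -m crank '{"slide":[[0,0,0],[0,0,0]],"spin":[0,0],"fingers":[-1,-1]}'
```

```text
time_s: 11.07
position: [481.1, 131.9, 288.5]
ee_rot: [0.699, 0.715, -0.001, -0.001]
wrist_force: [-0.1, 0.6, -0.2]
finger_gap: 18.9
gripper_force: 29.4
time_s: 11.48
position: [482.0, 132.3, 280.2]
ee_rot: [0.699, 0.715, -0.0, -0.0]
wrist_force: [0.0, 0.4, -1.1]
finger_gap: 18.8
gripper_force: 29.4
time_s: 11.65
position: [482.1, 132.3, 280.7]
ee_rot: [0.699, 0.715, 0.0, 0.0]
wrist_force: [1.0, -0.3, -0.8]
finger_gap: 19.1
gripper_force: 29.4
```

```bash
python3 -m crank '{"slide":[[0,0,0.012],[0,0,0.012],[0,0,0.012],[0,0,0.012],[0,0,0]],"spin":[0,0,0,0,0],"fingers":[-1,-1,-1,-1,-1]}' | grep -v -e ee -e time
python3 -m crank '{"slide":[[0,0,0],[0,0,0]],"spin":[0,0],"fingers":[-1,-1]}' | grep -v -e ee -e time
```

```text
position: [481.8, 132.2, 274.3]
wrist_force: [-0.2, 0.2, -1.5]
finger_gap: 18.9
gripper_force: 29.4
position: [482.1, 132.3, 274.7]
wrist_force: [-0.1, -0.3, -0.8]
finger_gap: 18.9
gripper_force: 29.4
```

```bash
python3 -m crank '{"slide":[[0,0,0.015],[0,0,0.015],[0,0,0.015],[0,0,0],[0,0,0]],"spin":[0,0,0,0,0],"fingers":[-1,-1,-1,-1,-1]}' | grep -v -e ee -e time
python3 -m crank '{"slide":[[0,0,0],[0,0,0]],"spin":[0,0],"fingers":[-1,-1]}' | grep -v -e ee -e time
```

```text
position: [481.9, 132.3, 269.1]
wrist_force: [-0.8, 0.2, -0.8]
finger_gap: 19.5
gripper_force: 29.4
position: [482.1, 132.3, 269.4]
wrist_force: [-0.1, 0.4, -0.6]
finger_gap: 19.0
gripper_force: 29.4
```

```bash
python3 -m crank '{"slide":[[0,0,0.03],[0,0,0.03],[0,0,0.03],[0,0,0],[0,0,0]],"spin":[0,0,0,0,0],"fingers":[-1,-1,-1,-1,-1]}' | grep -v -e ee -e time
python3 -m crank '{"slide":[[0,0,0.03],[0,0,0.03],[0,0,0.03],[0,0,0],[0,0,0]],"spin":[0,0,0,0,0],"fingers":[-1,-1,-1,-1,-1]}' | grep -v -e ee -e time
```

```text
position: [481.7, 132.2, 258.1]
wrist_force: [-0.3, 0.8, -1.4]
finger_gap: 19.3
gripper_force: 29.4
position: [481.8, 132.2, 247.4]
wrist_force: [0.2, -0.4, -1.1]
finger_gap: 19.2
gripper_force: 29.4
```

Still no contact. The tip is at ≈108 mm, between guide and gland, so I'll go on slowly.

```bash
python3 -m crank '{"slide":[[0,0,0.04],[0,0,0.04],[0,0,0.04],[0,0,0.04],[0,0,0]],"spin":[0,0,0,0,0],"fingers":[-1,-1,-1,-1,-1]}' | grep -v -e ee -e time
python3 -m crank '{"slide":[[0,0,0.02],[0,0,0.02],[0,0,0.02],[0,0,0.02],[0,0,0]],"spin":[0,0,0,0,0],"fingers":[-1,-1,-1,-1,-1]}' | grep -v -e ee -e time
python3 -m crank '{"slide":[[0,0,0],[0,0,0]],"spin":[0,0],"fingers":[-1,-1]}' | grep -v -e ee -e time
```

```text
position: [481.3, 132.2, 227.2]
wrist_force: [-1.3, -0.4, -1.6]
finger_gap: 19.2
gripper_force: 29.4
position: [481.8, 132.3, 218.4]
wrist_force: [-0.2, 0.4, -1.1]
finger_gap: 19.0
gripper_force: 29.4
position: [482.1, 132.3, 219.0]
wrist_force: [0.3, 1.2, -1.5]
finger_gap: 19.2
gripper_force: 29.4
```

```bash
python3 -m crank '{"slide":[[0,0,0.012],[0,0,0.012],[0,0,0.012],[0,0,0.012],[0,0,0]],"spin":[0,0,0,0,0],"fingers":[-1,-1,-1,-1,-1]}' | grep -v -e ee -e time
python3 -m crank '{"slide":[[0,0,0.012],[0,0,0.012],[0,0,0],[0,0,0],[0,0,0]],"spin":[0,0,0,0,0],"fingers":[-1,-1,-1,-1,-1]}' | grep -v -e ee -e time
```

```text
position: [481.8, 132.2, 212.8]
wrist_force: [0.0, -0.2, -0.6]
finger_gap: 19.4
gripper_force: 29.4
position: [482.1, 132.3, 210.3]
wrist_force: [0.2, 0.3, -1.2]
finger_gap: 19.2
gripper_force: 29.4
```

The tip has entered the gland bore with no force. Now the last 40 mm.

```bash
python3 -m crank '{"slide":[[0,0,0.03],[0,0,0.03],[0,0,0.03],[0,0,0.02],[0,0,0]],"spin":[0,0,0,0,0],"fingers":[-1,-1,-1,-1,-1]}' | grep -v -e ee -e time
python3 -m crank '{"slide":[[0,0,0.03],[0,0,0.03],[0,0,0.03],[0,0,0.03],[0,0,0]],"spin":[0,0,0,0,0],"fingers":[-1,-1,-1,-1,-1]}' | grep -v -e ee -e time
python3 -m crank '{"slide":[[0,0,0.03],[0,0,0.03],[0,0,0.03],[0,0,0.01],[0,0,0]],"spin":[0,0,0,0,0],"fingers":[-1,-1,-1,-1,-1]}' | grep -v -e ee -e time
python3 -m crank '{"slide":[[0,0,0],[0,0,0],[0,0,0],[0,0,0],[0,0,0]],"spin":[0,0,0,0,0],"fingers":[-1,-1,-1,-1,-1]}'
python3 - <<'E'
from m import *
a=optics.grab_frame("scene");b=optics.grab_frame("top")
A=cv2.resize(a["pixels"][170:280,240:330,::-1],None,fx=5,fy=5,interpolation=cv2.INTER_CUBIC)
p=manip.get_state()["position"];q=proj(a,p-[0,0,140.2])[0]+[-.5,.9];print(p,(q+.5-[240,170])*5)
cv2.imwrite("pics/crop7.png",A)
E
```

```text
position: [481.5, 132.2, 196.2]
wrist_force: [-0.1, -0.4, -0.5]
finger_gap: 19.2
gripper_force: 29.4
position: [481.5, 132.2, 181.8]
wrist_force: [0.6, -0.2, -1.1]
finger_gap: 19.8
gripper_force: 29.4
position: [481.7, 132.3, 170.2]
wrist_force: [-0.0, 0.7, -0.1]
finger_gap: 19.4
gripper_force: 29.4
time_s: 17.15
position: [482.2, 132.3, 170.9]
ee_rot: [0.699, 0.715, 0.0, 0.0]
wrist_force: [-0.7, 0.2, -1.7]
finger_gap: 19.3
gripper_force: 29.4
[482.12866266 132.29091064 170.78139515] [226.47721044 438.99046604]
```

View pics/crop7.png

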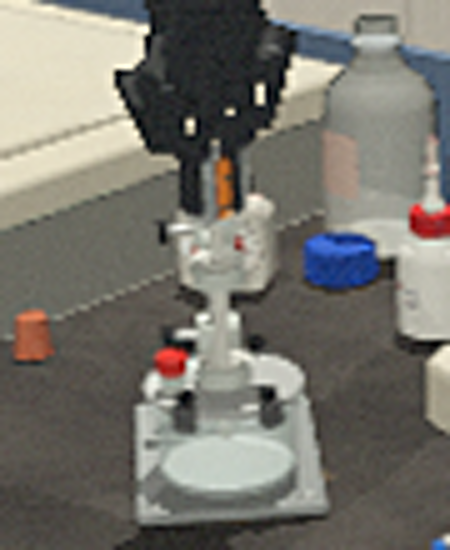

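The picture shows the hub between the fingers at ≈(225,190). The white rod runs from the guide (≈(215,265)) down into the gland (≈(222,365)). Forces are near zero and the tip is at ≈30.6 mm, about 15.6 mm above the floor.

```bash
python3 -c "
from station import manip
print(manip.hand_in())"
```

```text
the job is handed in; nothing more can be done
None
```

I handed the job in with the coated shaft threaded through the guide and gland, held upright at about 29 N. By the arm's pose its tip is about 15.6 mm above the vessel floor, and I felt no contact force on the way down; hand-in returned no verdict.

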